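# Show the camera the plant label in the tilting mirror

### The job

The bench camera must read the plant label at the back of the young pine's pot by way of the tilting mirror, because the freshly potted tree must not be turned. Move the tall spray can that blocks the view in front of the mirror out of the way: stand it upright in the shallow black tray; then tilt the mirror until the camera sees the label's reflection half-way up the glass. The mirror's pivots are slack and it flops back by itself, so keep your fingers on it and finish while still holding it steady at that angle; do not touch the tree, its label or the camera, and leave the clay pot, the jar and the cutters where they are.

Things in the scene. Friction and masses are not known exactly. Their poses are not given: they have to be found in the camera images.
- mirror_stand: fixed stand of the table mirror: dark steel base, x -75 to +45, y -95 to +95, 12 mm high; thin uprights at y = -85 and +85 mm, 160 mm high. Origin: on the bench, straight below the middle of the pivot axis, which runs along its y, 150 mm above the bench. Its x axis points level to the side the glass faces (away from the robot, towards tree and camera); z up.
- mirror (a joint): tilt about the pivot axis, rad: 0 = glass upright, positive = leaning back (top towards the robot), so the glass normal points this angle above level. Range -0.36 to 0.36. Nearly frictionless and back-heavy: let go, it falls back to its stop at 0.36, where it starts; 1 N at the top edge moves it. The tilt needed lies between about -0.13 and 0.25, set by lens and label.
- glass (a point): centre of the front of the glass, 6.5 mm before the pivot axis; x = glass normal, y along the pivot axis, z up along the glass; turns with the mirror. The mirror is a rectangular panel with an aluminium frame, 150 wide, 160 high, 12 mm thick, centred on the axis: top edge 80 mm from it, to be pinched front to back in its upper 35 mm (below, a black backing makes it 24 mm thick).
- lens (a point): centre of the front of the lens of the compact black camera (104 x 64 x 34 mm) on a mini tripod, fixed; about 225 mm in front of the pivot axis and 120 mm to one side, 120 to 190 mm above the bench. It looks to the mirror side (its x axis points backwards, away from the mirror).
- label_face (a point): centre of the face of the plant label: a plain white plate 60 x 32 mm, tilted up, on a thin wire stake stuck in the soil at the mirror side of the pine's pot. About 225 mm in front of the pivot axis, 120 mm to the other side than the camera; 125 to 215 mm above the bench.
- tree: the small pine in a round grey pot (168 mm across, rim 107 mm high) on a black turntable 200 mm across and 22 mm high; about 340 mm high in all, foliage within 100 mm of its axis. Fixed. Origin: on the bench, straight below the label; the pot's axis lies 68 mm from it along its +x.
- tripod: the camera's mini tripod, fixed; its legs spread 65 mm from its axis. Origin: on the bench, straight below the front of the lens; the tripod axis lies 40 mm from it along its +x.
- spray_can: loose tall spray can, pale with a plain grey band and a white cap, 190 mm high, 0.2 to 0.45 kg: body 60 mm diameter up to 145 mm, cap 48 mm diameter from 151 to 190 mm. Stands upright on the bench about 95 mm in front of the mirror's pivot axis and 50 mm to the stand's +y, in the line of sight of the label or the lens. Origin: centre of its underside, z up.
- tray: fixed shallow black tray, 200 (x) x 180 (y) x 35 mm high, walls and floor 5 mm thick, empty; to one side of the mirror, left or right. Origin: centre of its underside; yaw 0 within 0.2 rad.
- clay_pot: loose empty terracotta pot, 100 mm across, 80 mm high, on the other side than the tray. Origin: centre of its underside. To be left alone.
- paste_jar: loose small white jar with black lid, 64 mm across, 55 mm high. Origin: centre of its underside. To be left alone.
- cutters: loose steel branch cutters lying flat, about 155 mm long, 12 mm high. Origin: under their middle. To be left alone.
Not all that is in view belongs to the job. Of the things that look like the mirror_stand, the larger one is meant. There is more than one size of the tripod; the job needs the larger.

How it is judged:
On the way, in this order (a step that is already met when the one before it is completed fails the run):
1. the spray can stands upright in the tray, let go (x of spray_can in the frame of tray between -0.068 and 0.068 m and y of spray_can in the frame of tray between -0.058 and 0.058 m and z of spray_can in the frame of tray below 0.012 m and angle between spray_can's own z axis and vertical below 0.08 rad and linear speed of spray_can below 0.03 m/s and contact force between each of the arm, the fingers and spray_can below 0.1 N), for 0.2 s.
2. the mirror is held at an angle that shows the camera the label half-way up the glass (((z of lens in the frame of glass between -0.078 and -0.0659 m and z of label_face in the frame of glass between 0.04 and 0.104 m) or (z of lens in the frame of glass between -0.066 and -0.0539 m and z of label_face in the frame of glass between 0.028 and 0.092 m) or (z of lens in the frame of glass between -0.054 and -0.0419 m and z of label_face in the frame of glass between 0.016 and 0.08 m) or (z of lens in the frame of glass between -0.042 and -0.0299 m and z of label_face in the frame of glass between 0.004 and 0.068 m) or (z of lens in the frame of glass between -0.03 and -0.0179 m and z of label_face in the frame of glass between -0.008 and 0.056 m) or (z of lens in the frame of glass between -0.018 and -0.0059 m and z of label_face in the frame of glass between -0.02 and 0.044 m) or (z of lens in the frame of glass between -0.006 and 0.0061 m and z of label_face in the frame of glass between -0.032 and 0.032 m) or (z of lens in the frame of glass between 0.006 and 0.0181 m and z of label_face in the frame of glass between -0.044 and 0.02 m) or (z of lens in the frame of glass between 0.018 and 0.0301 m and z of label_face in the frame of glass between -0.056 and 0.008 m) or (z of lens in the frame of glass between 0.03 and 0.0421 m and z of label_face in the frame of glass between -0.068 and -0.004 m) or (z of lens in the frame of glass between 0.042 and 0.0541 m and z of label_face in the frame of glass between -0.08 and -0.016 m) or (z of lens in the frame of glass between 0.054 and 0.0661 m and z of label_face in the frame of glass between -0.092 and -0.028 m)) and contact force between the fingers and mirror above 0.5 N and velocity of joint mirror between -0.05 and 0.05 rad/s), for 0.5 s.
At the end, for the whole second after the job is handed in: Fingers on the mirror (over 0.5 N) hold it still (under 0.05 rad/s) where the lens sees the label's reflection within about 12 mm of the glass's mid-height (tilt within 0.05 rad of ideal). The can stands upright (within 0.08 rad) on the tray's floor, at rest, untouched (all of step 1 and all of step 2); the arm keeps its last pose, push and grip.
It fails at once if the clay pot, the jar or the cutters are moved more than 20 mm (distance of any of clay_pot, paste_jar, cutters from where it was at the start of the episode above 0.02 m).
It fails at once if the robot touches the tree, its label or the camera (over 1 N) (contact force between any of the arm, the fingers and tree above 1 N or contact force between any of the arm, the fingers and tripod above 1 N).
It also fails if it takes over 54 s, if anything falls off the work surface, if the arm or the gripper's body presses on something with over 40 N, if the wrist force passes 120 N, or if a joint passes its speed limit or range.

### The arm

A 7-joint arm with a two-finger parallel gripper is mounted at the origin on the work surface. World frame = base frame: x ahead of the robot, y to its left, z up, the work surface at z = 0. Lengths are in m, angles in rad, forces in N, time in s.
With the tool pointing down it reaches from about 0.4 to 0.85 m from the base axis. Payload 10.4 kg.
Tool frame: the origin (TCP) lies midway between the tips of the shut fingers; the grasp point (between the pads) lies 19 mm behind it; x points along the fingers, y is the direction in which the jaws open and shut, and the axes are right-handed (so a half turn about x gives the same grasp; the last joint's range is limited). The gripper opens to 87 mm and grips with 3 to 60 N. Pads are 19 mm wide; open, the fingers measure 117 mm over their backs; the gripper's body (75 mm by 190 mm) begins 51 mm behind the grasp point.
Start: joints at [1.218, 0.332, -0.065, 1.46, 0.022, 1.35, -0.088], TCP at [0.202, -0.591, 0.223] pointing down, gripper open.
Joint ranges: [-2.6, 2.6], [-0.5, 2.12], [-1.47, 1.34], [0.16, 2.42], [-1.27, 4.41], [0.06, 2.06], [-2.6, 2.6]. Speed limits (rad/s): [2.22, 2.22, 2.79, 2.79, 3.14, 3.14, 3.14].

### API

Orientations are given as a unit quaternion [x, y, z, w].
In Python, from bench import * gives the robot as it stands.
- The arm moves only by the shell command python3 -m inch 'ROWS' [FORCE]. ROWS is JSON, a list that holds one entry, the list of rows, each a list of 7 numbers: the shift along the world's x, y, z each as a share of 120 mm, from -1 to 1, then the turn, a rotation vector about the world's x, y, z each as a share of 2 pi rad, from -1 to 1, then the closure, from 0 (fully open) to 1 (shut). A call has 1 to 10 rows; each row is the pose to reach, as a shift and turn from the pose commanded when the call began, turning the shorter way round; what a row does not reach only later rows make up. A row lasts 1/10 s, in which the tool goes at most 50 mm and 8.59 degrees, less where a joint would pass 70% of its speed; a pose out of reach is approached as far as the arm can. A call with a number of a shift or a turn outside -1 to 1 is refused whole. A call with a gripper value outside its range is refused whole. The fingers move at their own pace and stop on an object; FORCE is the grip in N (left out, the last holds). Time passes only in rows, so rows that repeat a pose let the fingers close. It gives the time, the measured TCP pose, the force and the opening at its end, in the units of the state.
- read_state(): the state, without advancing time (a new reading comes with each control period).
- camera(name): name is "scene" or "top" or "wrist"; returns the picture (400x640x3 uint8, red, green, blue); there is no depth.
- get_calibration(name): a dict with "fx", "fy", "cx", "cy" (pixels), "k1" (the pictures are not rectified: a ray, as slopes to the right and down, at radius r is drawn at 1 + k1 r^2 times it, then the intrinsics apply), "xyz" and "attitude" of the camera in the world. Camera axes: x right, y up, looking along -z (the intrinsics and any distortion apply to the point x, -y, -z); pixel columns grow to the right and rows downward; lengths in m; the calibration is good to about 2 mm. A picture is of the moment at which its call begins: read the wrist's pose just before it. get_calibration takes no time and is no camera call; for the wrist camera it gives the pose at the moment of the call.
- close_job(): hands the job in, once; it reports no verdict.
The state is a dict: "time": time; "joint_positions": joint angles; "joint_vel": joint speeds; "joint_torque": joint torques, N m; "ee_pos": TCP position; "eef_rot": TCP orientation; "ft_force": force on the tool from outside, world axes, zero at the start; "torque": the same for the moment, N m; "width": finger opening in m.
Only numpy, scipy, OpenCV 4.12 (cv2) and the standard library are available. Lean on these libraries where they do the work, as an engineer would, in place of code of your own. Each camera call takes 0.05 s, during which the arm holds its last target.

## Working session

There is one attempt and no reset: what is moved stays moved. The work goes in short steps, Python scripts to look and compute and a shell command to move; the robot and the scene stay as the last step left them, time stands still between calls to the robot, and variables do not carry over. Pictures are saved under pics/ and viewed, and the job is handed in when it is done.

```bash
mkdir -p pics; ls; python3 - <<'E'
from bench import *
import cv2,json
s=read_state(); print(s)
for n in ["scene","top","wrist"]:
    print(n,get_calibration(n)); cv2.imwrite(f"pics/{n}0.png",camera(n)[:,:,::-1])
E
```

```text
pics
{'time': 0.0, 'joint_positions': array([ 1.21839187,  0.33287191, -0.06470503,  1.46093335,  0.021614  ,
        1.34991637, -0.08849209]), 'joint_vel': array([ 1.22487379e-03,  1.97148057e-03, -2.60475408e-05, -3.34635958e-04,
       -1.00694645e-03, -4.74971077e-05,  2.64524679e-04]), 'joint_torque': array([ 1.66335772e-04, -6.23242593e+01,  2.49880267e-02, -3.89897132e+01,
       -6.12506946e-02,  3.97947198e-02,  1.66585755e-04]), 'ee_pos': array([ 0.20227721, -0.5909495 ,  0.22175775]), 'eef_rot': array([-0.69740156, -0.11658285,  0.69762276, -0.11559407]), 'ft_force': array([ 1.01806999,  0.07696511, -0.55497547]), 'torque': array([-0.02352664, -0.0081873 , -0.01684992]), 'width': 0.08693513684339879}
scene {'fx': 376.59693859035144, 'fy': 376.59693859035144, 'cx': 319.89293223565056, 'cy': 198.54038119281245, 'k1': -0.05986174689426552, 'xyz': array([1.23806558, 0.59163546, 0.88093079]), 'attitude': array([0.16218271, 0.37611904, 0.82851796, 0.38182355])}
top {'fx': 373.2208588453494, 'fy': 373.2208588453494, 'cx': 321.1646504768577, 'cy': 202.16089283111776, 'k1': -0.06523238330669281, 'xyz': array([0.44515802, 0.01249401, 1.02597972]), 'attitude': array([ 0.06924001, -0.05518116, -0.70343955,  0.70521887])}
wrist {'fx': 298.1281795039803, 'fy': 298.1281795039803, 'cx': 317.73163382450286, 'cy': 197.63349926748265, 'k1': -0.03632059071815988, 'xyz': array([ 0.28001992, -0.56378344,  0.38389885]), 'attitude': array([-0.12339066,  0.0884981 , -0.57489726,  0.80401242])}
```

View pics/scene0.png

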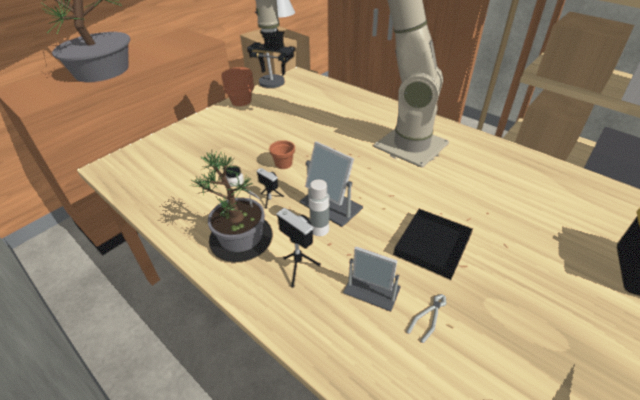

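View pics/top0.png

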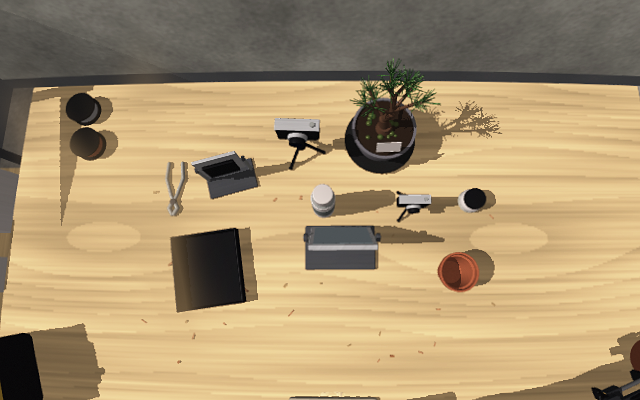

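View pics/wrist0.png

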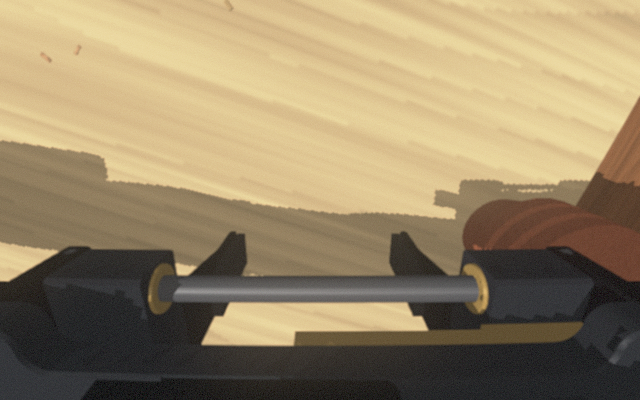

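The top view shows the large mirror at (342,248) and a small decoy mirror at (225,175). The larger camera is at (298,130) and a small one is at (413,203). The can is at (323,198), the tray at (208,270), the clay pot at (459,270), the jar at (473,200) and the cutters at (177,188). The pine is at (382,130) and its label at (389,147).

```bash
cat > h.py <<'E'
import numpy as np, cv2
from scipy.spatial.transform import Rotation as R
from bench import *
def ray(c,u,v):
    K=np.array([[c['fx'],0,c['cx']],[0,c['fy'],c['cy']],[0,0,1.]])
    # model: distorted = p*(1+k1 r^2) -> cv2 model
    p=cv2.undistortPointsIter(np.array([[[u,v]]],float),K,np.array([c['k1'],0,0,0.]),None,None,(3,100,1e-12))[0,0]
    return np.array(c['xyz']),R.from_quat(c['attitude']).apply([p[0],-p[1],-1.])
def onz(c,u,v,z):
    o,d=ray(c,u,v); return o+d*(z-o[2])/d[2]
def proj(c,P):
    q=R.from_quat(c['attitude']).inv().apply(np.array(P)-c['xyz']); x=q[...,0]/-q[...,2]; y=-q[...,1]/-q[...,2]
    f=1+c['k1']*(x*x+y*y); return np.stack([c['cx']+c['fx']*x*f,c['cy']+c['fy']*y*f],-1)
def tri(*obs):
    A=np.zeros((3,3));b=np.zeros(3);L=[]
    for c,u,v in obs:
        o,d=ray(c,u,v);d=d/np.linalg.norm(d);M=np.eye(3)-np.outer(d,d);A+=M;b+=M@o;L.append((o,M))
    p=np.linalg.solve(A,b); return p,[np.linalg.norm(M@(p-o)) for o,M in L]
E
python3 - <<'E'
from h import *
for n,(x0,y0,x1,y1) in dict(top=(270,100,430,280),scene=(200,130,380,300)).items():
    I=cv2.imread(f'pics/{n}0.png')[y0:y1,x0:x1]
    cv2.imwrite(f'pics/{n}_c.png',cv2.resize(I,None,fx=3.3 if n=='top' else 3.5,fy=3.3 if n=='top' else 3.5,interpolation=cv2.INTER_CUBIC))
I=cv2.imread('pics/top0.png')[210:330,150:390]; cv2.imwrite('pics/top_d.png',cv2.resize(I,None,fx=3.3,fy=3.3,interpolation=cv2.INTER_CUBIC))
E
```

```text
(no output)
```

View pics/top_c.png

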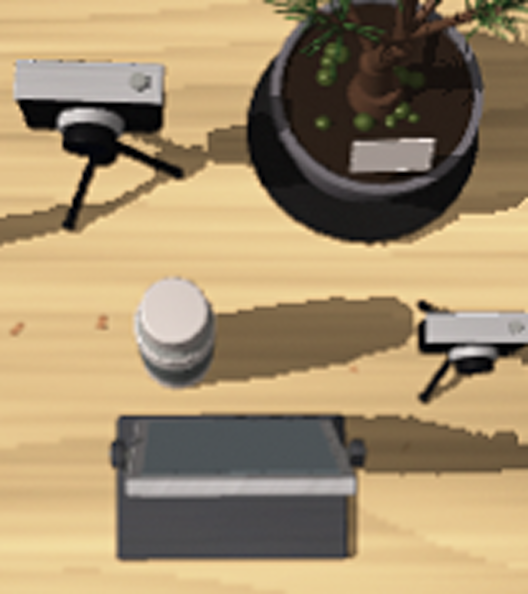

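View pics/scene_c.png

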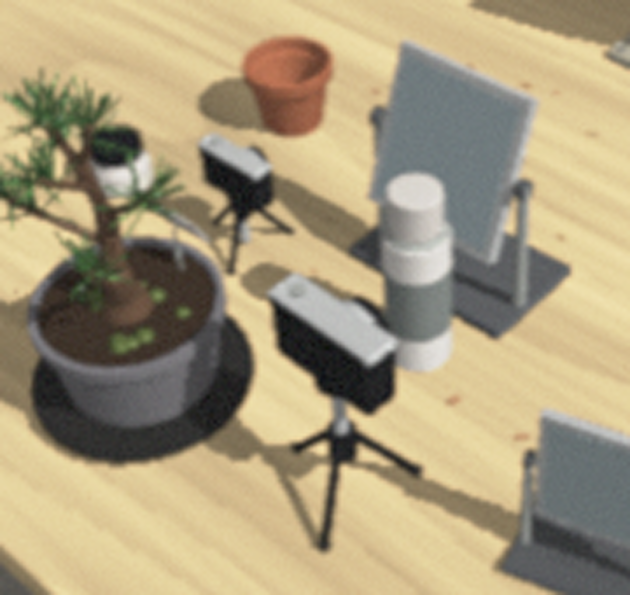

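View pics/top_d.png

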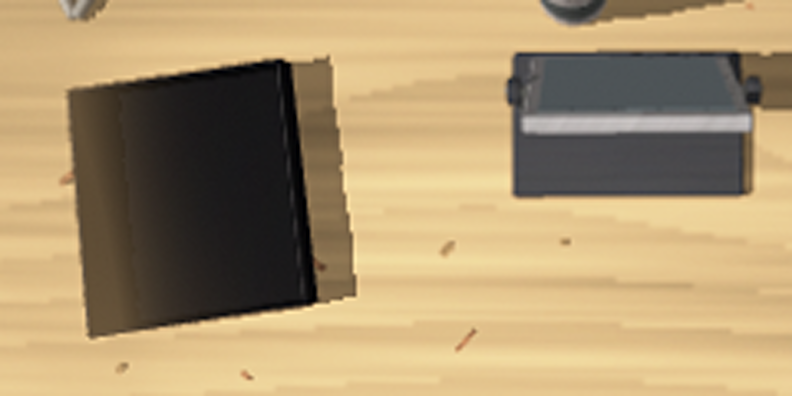

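```bash
python3 - <<'E'
from h import *
np.set_printoptions(precision=4,suppress=True)
t=get_calibration('top'); s=get_calibration('scene')
T=lambda x,y:(270+x/3.3-.35,100+y/3.3-.35); S=lambda x,y:(200+x/3.5-.35,130+y/3.5-.35); D=lambda x,y:(150+x/3.3-.35,210+y/3.3-.35)
for n,p,z in [('base BL',T(118,557),.012),('base BR',T(356,555),.012),('base TL',T(120,416),.012),('base TR',T(346,416),.012),('pivL',T(120,453),.15),('pivR',T(357,452),.15),('topedge L',T(127,494),.225),('topedge R',T(355,492),.225),
 ('can cap',T(175,312),.19),('trayTL',D(67,90),.035),('trayTR',D(287,60),.035),('trayBR',D(315,302),.035),('trayBL',D(92,338),.035),('pot',(459,270),.08),('jar',(475,197),.055),('cutters',(177,185),.01)]:
    print(n,np.round(p,1),onz(t,*p,z)[:2])
print('cap s',onz(s,*S(413,193),.19))
print('cap tri',tri((t,*T(175,312)),(s,*S(413,193))))
# camera top plate corners top: TL(17,60) TR(165,64) BL(17,97) BR(162,104)
for a,b in [(T(165,64),S(268,293)),(T(17,61),S(362,360)),(T(162,104),S(302,276))]:
    print('camtop',tri((t,*a),(s,*b)))
for l in [(357,140),(437,139),(432,171),(349,172),(392,155)]:
    print('label',onz(t,*T(*l),.17)[:2])
E
```

```text
base BL [305.4 268.4] [0.445  0.0746]
base BR [377.5 267.8] [ 0.4472 -0.1186]
base TL [306.  225.7] [0.5603 0.0743]
base TR [374.5 225.7] [ 0.5606 -0.1126]
pivL [306.  236.9] [0.5181 0.0656]
pivR [377.8 236.6] [ 0.5192 -0.1029]
topedge L [308.1 249.3] [0.4854 0.0562]
topedge R [377.2 248.7] [ 0.487  -0.0912]
can cap [322.7 194.2] [0.6125 0.0261]
trayTL [170.  236.9] [0.5257 0.4415]
trayTR [236.6 227.8] [0.5514 0.2595]
trayBR [245.1 301.2] [0.3595 0.2297]
trayBL [177.5 312.1] [0.3286 0.408 ]
pot [459 270] [ 0.4413 -0.3142]
jar [475 197] [ 0.6323 -0.3767]
cutters [177 185] [0.6752 0.4428]
cap s [0.6191 0.0283 0.19  ]
cap tri (array([0.6142, 0.0253, 0.1851]), [np.float64(0.0011304899482382194), np.float64(0.0011304899482382186)])
camtop (array([0.7886, 0.0338, 0.2044]), [np.float64(0.00021782029860705794), np.float64(0.00021782029860702192)])
camtop (array([0.7928, 0.1368, 0.2055]), [np.float64(0.002503068187727996), np.float64(0.0025030681877280204)])
camtop (array([0.7584, 0.037 , 0.2023]), [np.float64(0.0017724062865096984), np.float64(0.001772406286509665)])
label [ 0.7441 -0.1055]
label [ 0.7449 -0.1637]
label [ 0.7206 -0.1592]
label [ 0.7198 -0.0991]
label [ 0.7327 -0.1306]
```

```bash
python3 - <<'E'
from h import *
np.set_printoptions(precision=4,suppress=True)
s=read_state(); M=R.from_quat(s['eef_rot']); print(M.as_matrix())
c=get_calibration('wrist'); print(M.inv().apply(c['xyz']-s['ee_pos']), (M.inv()*R.from_quat(c['attitude'])).as_matrix())
# desired: tool x=down, tool y = along world y (can), or x (mirror)
for n,y in [('y+',[0,1,0]),('y-',[0,-1,0]),('x+',[1,0,0]),('x-',[-1,0,0])]:
    x=np.array([0,0,-1.]); y=np.array(y,float); D=R.from_matrix(np.stack([x,y,np.cross(x,y)],1))
    print(n,(D*M.inv()).as_rotvec()/(2*np.pi))
E
```

```text
[[-0.0004  0.3238 -0.9461]
 [ 0.001  -0.9461 -0.3238]
 [-1.     -0.001   0.    ]]
[-0.162  -0.0008 -0.0824] [[-0.0008  0.3001 -0.9539]
 [ 1.      0.0007 -0.0006]
 [ 0.0005 -0.9539 -0.3001]]
y+ [ 0.     -0.0002  0.4475]
y- [-0.0002 -0.     -0.0525]
x+ [-0.0001 -0.0001  0.1975]
x- [-0.0002  0.0001 -0.3025]
```

Candidates:
- **Mirror:** large at (342,248) is the one wanted; small at (225,175) is the decoy.
- **Tripod:** large at (298,130) is the one wanted; small at (413,203) is the decoy.
- **Can:** only the white-capped one at (323,198). The jar at (475,197) and the dark cups at (83,108) and (88,142) are short. I checked the can in the crop.

I'm moving above the can now.

```bash
python3 -m inch '[[[0,0.2,0.8,0,0,-0.026,0],[0.67,1,0.83,0,0,-0.0525,0],[0.67,1,0.83,0,0,-0.0525,0],[0.67,1,0.83,0,0,-0.0525,0]]]' 40
python3 -m inch '[[[0.67,1,0,0,0,0,0],[0.67,1,0,0,0,0,0],[0.67,1,0,0,0,0,0]]]'
python3 -m inch '[[[0.67,1,0,0,0,0,0],[0.67,1,0,0,0,0,0],[0.67,1,0,0,0,0,0]]]'
python3 -m inch '[[[0.67,1,0,0,0,0,0],[0.67,1,0,0,0,0,0],[0.67,1,0,0,0,0,0]]]'
```

```text
time: 0.55
ee_pos: [0.2841, -0.4694, 0.3231]
eef_rot: [0.707, -0.0, -0.707, -0.0]
ft_force: [0.7, -0.1, 1.3]
width: 0.0869
time: 0.85
ee_pos: [0.3643, -0.3489, 0.3223]
eef_rot: [0.707, 0.0, -0.707, 0.0]
ft_force: [0.5, -0.6, 0.1]
width: 0.0869
time: 1.15
ee_pos: [0.4445, -0.2289, 0.3222]
eef_rot: [0.707, 0.0, -0.707, 0.0]
ft_force: [0.8, -1.1, 0.0]
width: 0.0875
time: 1.45
ee_pos: [0.5249, -0.1089, 0.3222]
eef_rot: [0.707, 0.0, -0.707, 0.0]
ft_force: [1.1, -0.3, -0.0]
width: 0.0867
```

```bash
python3 -m inch '[[[0.74,1,0,0,0,0,0],[0.74,1,0,0,0,0,0],[0.74,1,0,0,0,0,0],[0.74,1,0,0,0,0,0]]]'
python3 - <<'E'
from h import *
import pickle
c=get_calibration('wrist'); I=camera('wrist'); cv2.imwrite('pics/wrist1.png',I[:,:,::-1]); pickle.dump(c,open('w1.pkl','wb'))
print(c['xyz'],proj(c,[[.614,.0255,.19],[.735,-.13,.17],[.75,.087,.17]]))
E
```

```text
time: 1.85
ee_pos: [0.614, 0.0162, 0.3203]
eef_rot: [-0.706, -0.005, 0.708, -0.002]
ft_force: [0.1, 0.1, -0.7]
width: 0.0869
[0.69655115 0.01671716 0.48218616] [[309.4517245  188.16816102]
 [469.57698294  64.78901045]
 [245.82941497  44.99287777]]
```

View pics/wrist1.png

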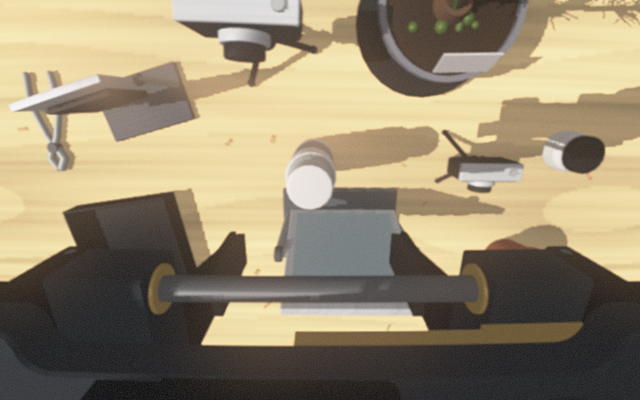

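The cap centre is at (310,184) and the label centre at about (468,62). The lens front is at about (245,45).

```bash
python3 - <<'E'
from h import *
import pickle
np.set_printoptions(precision=4,suppress=True)
w=pickle.load(open('w1.pkl','rb')); t=get_calibration('top'); s=get_calibration('scene')
T=lambda x,y:(270+x/3.3-.35,100+y/3.3-.35); S=lambda x,y:(200+x/3.5-.35,130+y/3.5-.35)
print('cap',onz(w,310,184,.19),tri((w,310,184),(t,*T(175,312))))
print('cap3',tri((w,310,184),(t,*T(175,312)),(s,*S(413,193))))
W=cv2.imread('pics/wrist1.png')[0:110,160:560]; cv2.imwrite('pics/w1c.png',cv2.resize(W,None,fx=2,fy=2,interpolation=cv2.INTER_CUBIC))
W=cv2.imread('pics/scene0.png')[170:230,220:290]; cv2.imwrite('pics/s0c.png',cv2.resize(W,None,fx=8,fy=8,interpolation=cv2.INTER_CUBIC))
W=cv2.imread('pics/top0.png')[110:160,270:420]; cv2.imwrite('pics/t0c.png',cv2.resize(W,None,fx=5,fy=5,interpolation=cv2.INTER_CUBIC))
E
```

```text
cap [0.6184 0.0249 0.19  ] (array([0.615 , 0.0258, 0.1773]), [np.float64(0.0005111919657017208), np.float64(0.0005111919657017093)])
cap3 (array([0.6151, 0.0253, 0.1846]), [np.float64(0.0017633415641998696), np.float64(0.001814901831533131), np.float64(0.0010695658193381414)])
```

View pics/w1c.png

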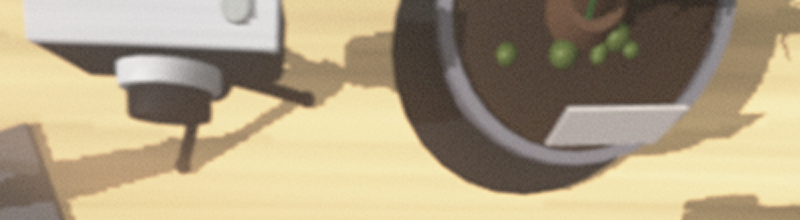

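View pics/s0c.png

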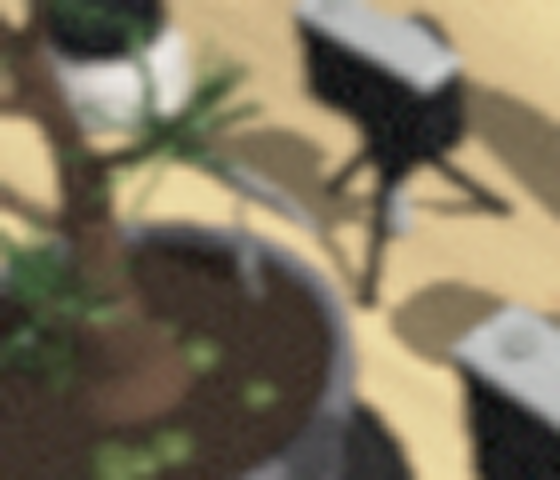

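View pics/t0c.png

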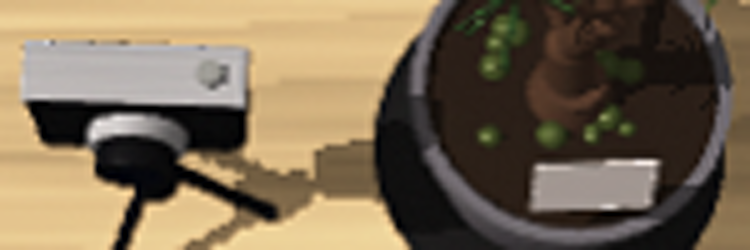

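```bash
python3 - <<'E'
from h import *
import pickle
np.set_printoptions(precision=4,suppress=True)
w=pickle.load(open('w1.pkl','rb')); t=get_calibration('top'); s=get_calibration('scene')
Wc=lambda x,y:(160+x/2-.25,y/2-.25); S=lambda x,y:(220+x/8-.44,170+y/8-.44);S2=lambda x,y:(200+x/3.5-.35,130+y/3.5-.35); T=lambda x,y:(270+x/5-.4,110+y/5-.4)
W=(w,);
for n,a,b in [('L tl',(570,105),(535,162)),('L tr',(692,105),(660,160)),('L br',(660,146),(655,208)),('L bl',(546,144),(530,212)),('L c',(617,125),(595,185)),('C fl',(25,42),(22,100)),('C fr',(282,50),(248,108)),('ring l',(117,65),(90,125)),('ring r',(221,65),(188,125))]:
    print(n,*tri((w,*Wc(*a)),(t,*T(*b))))
print('L c3',tri((w,*Wc(617,125)),(t,*T(595,185)),(s,*S(265,190))))
print('L c2',tri((t,*T(595,185)),(s,*S(265,190))))
print('C fr3',tri((w,*Wc(282,50)),(t,*T(248,108)),(s,*S2(302,276))))
E
```

```text
L tl [ 0.7447 -0.103   0.1712] [np.float64(0.0009897201085312906), np.float64(0.0009897201085313915)]
L tr [ 0.7462 -0.163   0.1707] [np.float64(0.001099910298566204), np.float64(0.0010999102985660952)]
L br [ 0.7304 -0.1649  0.1437] [np.float64(0.0006463885096028146), np.float64(0.0006463885096027844)]
L bl [ 0.7301 -0.1044  0.1392] [np.float64(0.0012428983816229833), np.float64(0.0012428983816229742)]
L c [ 0.7381 -0.1338  0.1567] [np.float64(0.0010477284316322767), np.float64(0.0010477284316323884)]
C fl [0.7627 0.1398 0.2058] [np.float64(0.0001392921240673863), np.float64(0.0001392921240673923)]
C fr [0.7622 0.0339 0.1947] [np.float64(0.0009051663935420848), np.float64(0.0009051663935420808)]
ring l [0.7599 0.1105 0.1785] [np.float64(0.0005511063563885119), np.float64(0.0005511063563882851)]
ring r [0.7602 0.0631 0.1769] [np.float64(0.0009760776377665602), np.float64(0.0009760776377664614)]
L c3 (array([ 0.7383, -0.1336,  0.1499]), [np.float64(0.00394990817687177), np.float64(0.0013236985098891646), np.float64(0.005106318255568476)])
L c2 (array([ 0.7377, -0.132 ,  0.1488]), [np.float64(0.003147884060410446), np.float64(0.0031478840604104792)])
C fr3 (array([0.7589, 0.0349, 0.2014]), [np.float64(0.0027615399065345197), np.float64(0.0009170387803032356), np.float64(0.003537807031037967)])
```

The label centre is at about (0.738,-0.133,0.153): it measures 60 x 31 mm, which matches. The lens is at about (0.745,0.087,0.172). The can is at (0.615,0.0255). I'm grasping the cap.

```bash
python3 -m inch '[[[0.01,0.075,-0.2,0,0,0,0],[0.01,0.075,-0.7,0,0,0,0],[0.01,0.075,-0.7,0,0,0,0],[0.01,0.075,-0.7,0,0,0,0]]]' 25
python3 -m inch '[[[0,0,-0.35,0,0,0,0],[0,0,-0.72,0,0,0,0],[0,0,-0.72,0,0,0,0],[0,0,-0.72,0,0,0,0]]]'
python3 - <<'E'
from h import *
import pickle
c=get_calibration('wrist'); I=camera('wrist'); cv2.imwrite('pics/wrist2.png',I[:,:,::-1]); print(read_state()['ee_pos'])
E
```

```text
time: 2.3
ee_pos: [0.613, 0.0161, 0.2371]
eef_rot: [-0.706, 0.001, 0.708, 0.0]
ft_force: [0.0, 0.2, 1.1]
width: 0.0869
time: 2.7
ee_pos: [0.615, 0.0172, 0.1544]
eef_rot: [0.708, -0.0, -0.707, -0.0]
ft_force: [0.1, -0.7, 1.2]
width: 0.0868
[0.61574284 0.01756901 0.15542131]
```

View pics/wrist2.png

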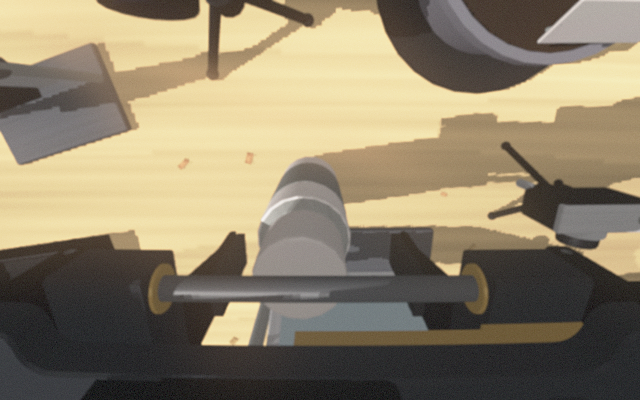

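The cap is at x≈302 and the fingers' middle is at x≈319, so the hand is about 8 mm short in y. I'll correct that and close.

```bash
python3 -m inch '[[[0,0.067,-0.03,0,0,0,0],[0,0.067,-0.03,0,0,0,0],[0,0.067,-0.03,0,0,0,0.6],[0,0.067,-0.03,0,0,0,0.6],[0,0.067,-0.03,0,0,0,0.6],[0,0.067,-0.03,0,0,0,0.6],[0,0.067,-0.03,0,0,0,0.6]]]' 25
python3 -m inch '[[[0,0,0.2,0,0,0,0.6],[0,0,0.3,0,0,0,0.6],[0,0,0.3,0,0,0,0.6]]]' 25
```

```text
time: 3.45
ee_pos: [0.614, 0.0256, 0.1482]
eef_rot: [-0.707, 0.0, 0.707, 0.0]
ft_force: [0.6, 0.9, 0.2]
width: 0.055
time: 3.75
ee_pos: [0.615, 0.0259, 0.1859]
eef_rot: [0.708, -0.0, -0.706, -0.0]
ft_force: [-0.3, -0.0, -1.9]
width: 0.0474
```

```bash
python3 -m inch '[[[0,0,0.5,0,0,0,0.7],[0,0,0.5,0,0,0,0.7],[0,0,0.5,0,0,0,0.7],[0,0,0.5,0,0,0,0.7]]]' 25
python3 - <<'E'
from h import *
I=camera('scene'); cv2.imwrite('pics/scene1.png',I[:,:,::-1]); s=read_state(); print(s['ee_pos'],s['width'],s['ft_force'])
E
```

```text
time: 4.15
ee_pos: [0.6135, 0.0255, 0.2426]
eef_rot: [-0.707, 0.0, 0.708, -0.0]
ft_force: [0.3, -0.3, -3.3]
width: 0.0475
[0.61328356 0.02549668 0.24212509] 0.04736601450141049 [ 0.17958505 -0.03272611 -2.67475035]
```

View pics/scene1.png

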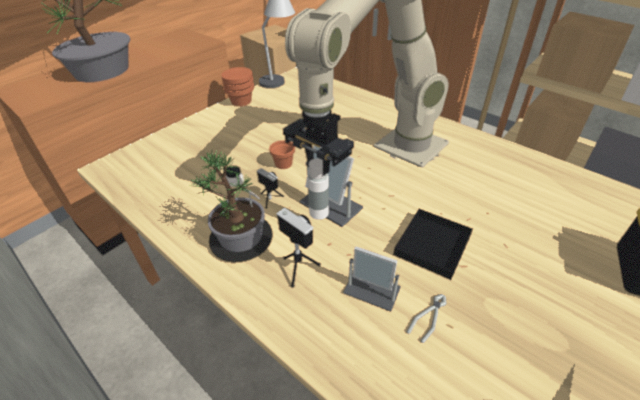

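The can is gripped (width 47 mm) and lifted. I'm carrying it to the tray centre at (0.441,0.335).

```bash
python3 -m inch '[[[-0.05,0.2,0.1,0,0,0,0.7],[-0.15,0.5,0.15,0,0,0,0.7],[-0.25,0.8,0.2,0,0,0,0.7],[-0.3,1,0.2,0,0,0,0.7]]]'
python3 -m inch '[[[-0.2,0.3,0,0,0,0,0.7],[-0.4,0.6,0,0,0,0,0.7],[-0.6,0.9,0,0,0,0,0.7],[-0.67,1,0,0,0,0,0.7]]]'
python3 -m inch '[[[-0.2,0.25,0,0,0,0,0.7],[-0.35,0.45,0,0,0,0,0.7],[-0.45,0.55,0,0,0,0,0.7],[-0.47,0.58,0,0,0,0,0.7],[-0.47,0.58,0,0,0,0,0.7]]]'
python3 - <<'E'
from h import *
for n in ['scene','top']:
    I=camera(n); cv2.imwrite(f'pics/{n}2.png',I[:,:,::-1])
s=read_state(); print(s['ee_pos'],s['width'],s['ft_force'])
E
```

```text
time: 4.6
ee_pos: [0.5765, 0.1487, 0.2675]
eef_rot: [-0.707, -0.001, 0.707, -0.001]
ft_force: [0.3, 0.3, -2.3]
width: 0.0478
time: 5.0
ee_pos: [0.4938, 0.27, 0.2669]
eef_rot: [-0.706, -0.002, 0.708, -0.002]
ft_force: [0.4, -0.1, -2.6]
width: 0.0476
time: 5.5
ee_pos: [0.4417, 0.3345, 0.2676]
eef_rot: [-0.707, 0.001, 0.707, -0.0]
ft_force: [0.0, -0.7, -2.0]
width: 0.0476
[0.44261895 0.33368214 0.26778062] 0.04744304152591204 [ 0.67260023 -0.05770508 -1.80043192]
```

View pics/scene2.png

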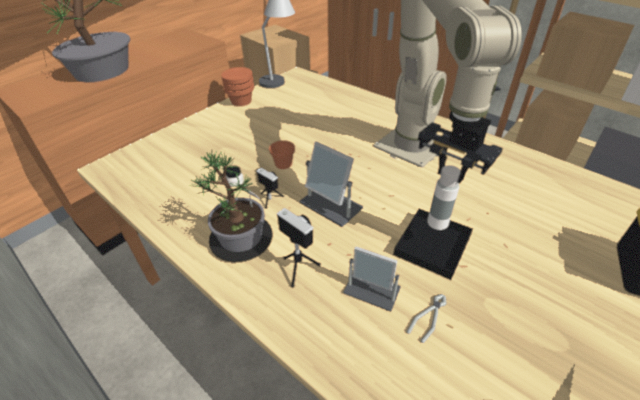

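View pics/top2.png

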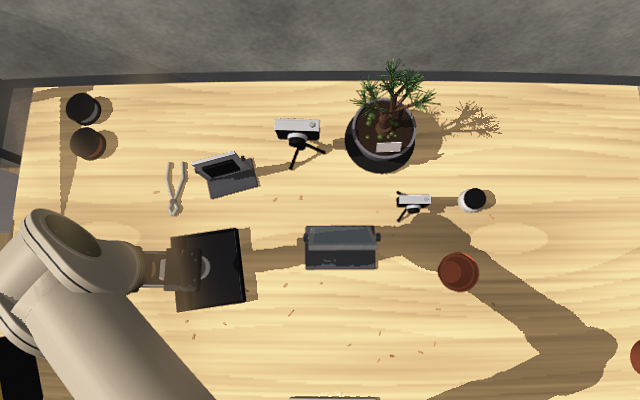

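```bash
python3 - <<'E'
from h import *
s=get_calibration('scene')
for b in (.09,.105,.12): print(b,proj(s,[[.4426,.3337,b],[.4426,.3337,b+.145],[.4426,.3337,b+.19]]).round(1).tolist())
W=cv2.imread('pics/scene2.png')[150:250,400:500]; cv2.imwrite('pics/s2c.png',cv2.resize(W,None,fx=6,fy=6,interpolation=cv2.INTER_CUBIC))
E
```

```text
0.09 [[436.5, 224.1], [446.6, 186.0], [450.1, 172.7]]
0.105 [[437.5, 220.5], [447.8, 181.7], [451.3, 168.1]]
0.12 [[438.5, 216.8], [448.9, 177.2], [452.6, 163.4]]
```

View pics/s2c.png

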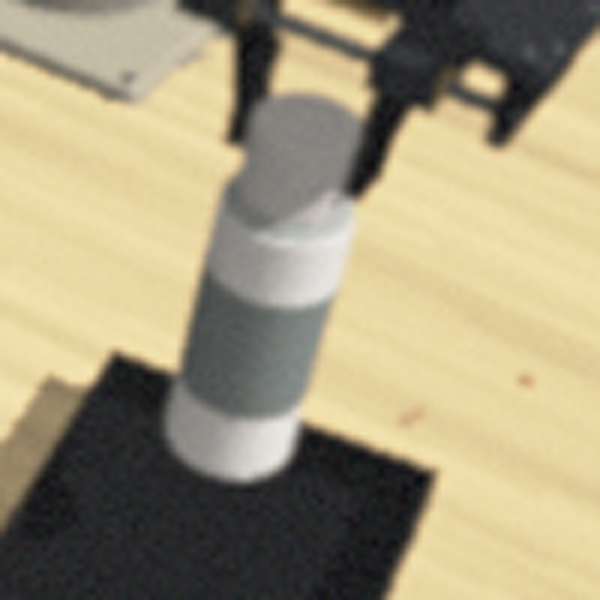

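The can is upright over the tray, with its underside at about z≈0.097. I'll lower it and feel for the floor.

```bash
python3 -m inch '[[[0,0,-0.2,0,0,0,0.7],[0,0,-0.45,0,0,0,0.7],[0,0,-0.6,0,0,0,0.7],[0,0,-0.6,0,0,0,0.7]]]'
python3 -m inch '[[[0,0,-0.05,0,0,0,0.7],[0,0,-0.08,0,0,0,0.7]]]'
python3 -m inch '[[[0,0,-0.04,0,0,0,0.7],[0,0,-0.04,0,0,0,0.7]]]'
python3 -m inch '[[[0,0,-0.03,0,0,0,0.7],[0,0,-0.03,0,0,0,0.7]]]'
```

```text
time: 6.0
ee_pos: [0.4414, 0.3328, 0.1935]
eef_rot: [-0.706, 0.002, 0.708, -0.0]
ft_force: [0.0, -0.5, -1.8]
width: 0.0479
time: 6.2
ee_pos: [0.4421, 0.3352, 0.1872]
eef_rot: [0.708, -0.0, -0.707, -0.001]
ft_force: [-0.1, -0.2, -3.2]
width: 0.0475
time: 6.4
ee_pos: [0.4413, 0.3352, 0.1816]
eef_rot: [-0.707, 0.0, 0.707, -0.0]
ft_force: [0.4, 0.5, -2.7]
width: 0.0475
time: 6.6
ee_pos: [0.4411, 0.3352, 0.1779]
eef_rot: [-0.707, 0.0, 0.707, -0.0]
ft_force: [-0.4, -0.2, -1.6]
width: 0.0476
```

```bash
for i in 1; do :; done
python3 -m inch '[[[0,0,-0.03,0,0,0,0.7],[0,0,-0.03,0,0,0,0.7]]]'
python3 -m inch '[[[0,0,-0.03,0,0,0,0.7],[0,0,-0.03,0,0,0,0.7]]]'
python3 - <<'E'
from h import *
I=camera('scene'); cv2.imwrite('pics/scene3.png',I[:,:,::-1])
cv2.imwrite('pics/s3c.png',cv2.resize(I[160:270,390:500,::-1],None,fx=5,fy=5,interpolation=cv2.INTER_CUBIC))
s=read_state(); print(s['ee_pos'],s['width'],s['ft_force'])
c=get_calibration('scene'); print(proj(c,[[.4411,.3352,.005],[.4411,.3352,.195]]))
E
```

```text
time: 6.8
ee_pos: [0.4411, 0.3352, 0.1741]
eef_rot: [-0.707, 0.0, 0.707, -0.0]
ft_force: [-0.2, -0.1, -2.8]
width: 0.0473
time: 7.0
ee_pos: [0.4418, 0.3358, 0.1716]
eef_rot: [0.708, 0.0, -0.707, -0.0]
ft_force: [0.3, 1.7, 2.8]
width: 0.0477
[0.44173297 0.33581215 0.17162563] 0.047366477339975774 [-0.0783117   0.19679182  3.42780056]
[[431.96297769 243.41938166]
 [444.41042774 197.20587807]]
```

View pics/s3c.png

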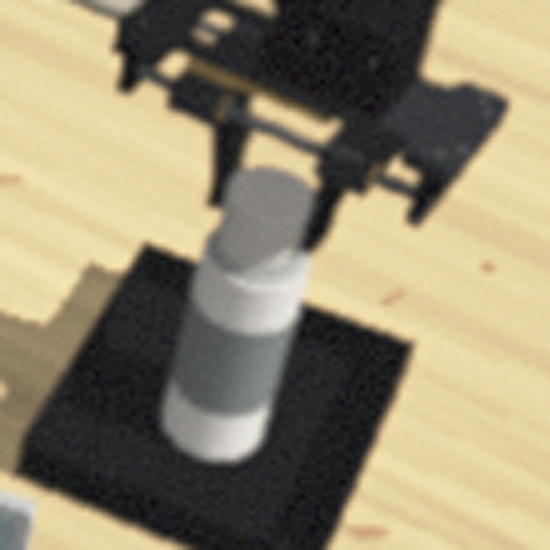

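The force has flipped to +3 N with the can in mid-tray, so it is standing on the floor. I'm releasing it and backing straight up.

```bash
python3 -m inch '[[[0,0,0,0,0,0,0.3],[0,0,0,0,0,0,0],[0,0,0,0,0,0,0],[0,0,0,0,0,0,0],[0,0,0,0,0,0,0]]]'
python3 -m inch '[[[0,0,0.3,0,0,0,0],[0,0,0.7,0,0,0,0],[0,0,1,0,0,0,0],[0,0,1,0,0,0,0]]]'
python3 - <<'E'
from h import *
I=camera('scene'); cv2.imwrite('pics/scene4.png',I[:,:,::-1])
cv2.imwrite('pics/s4c.png',cv2.resize(I[160:270,390:500,::-1],None,fx=5,fy=5,interpolation=cv2.INTER_CUBIC))
s=read_state(); print(s['ee_pos'],s['width'],s['ft_force'])
E
```

```text
time: 7.55
ee_pos: [0.4412, 0.3352, 0.1708]
eef_rot: [-0.707, 0.0, 0.707, -0.0]
ft_force: [0.7, 0.6, -0.1]
width: 0.0792
time: 7.95
ee_pos: [0.4424, 0.337, 0.2962]
eef_rot: [0.709, 0.002, -0.705, -0.001]
ft_force: [0.1, -0.0, -0.4]
width: 0.0869
[0.44188706 0.3361773  0.293252  ] 0.08680971921818059 [-1.05275354  0.08786833 -0.92568581]
```

View pics/s4c.png

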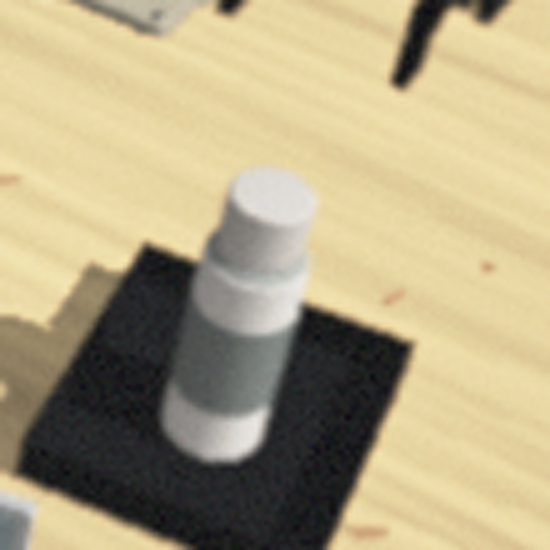

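The can is standing upright in the tray. Next is the mirror, so I'll check which way to turn the wrist and take a fresh picture of the mirror.

```bash
python3 - <<'E'
from h import *
s=read_state(); print(s['joint_positions'].round(3),s['time'])
I=camera('top')[:,:,::-1]; cv2.imwrite('pics/top4.png',I)
cv2.imwrite('pics/t4c.png',cv2.resize(I[215:280,290:395],None,fx=7,fy=7,interpolation=cv2.INTER_CUBIC))
I=cv2.imread('pics/scene4.png'); cv2.imwrite('pics/s4m.png',cv2.resize(I[135:230,290:370],None,fx=6,fy=6,interpolation=cv2.INTER_CUBIC))
E
```

```text
[-0.067  0.224 -0.78   1.507  0.159  1.471 -2.421] 8.0
```

View pics/t4c.png

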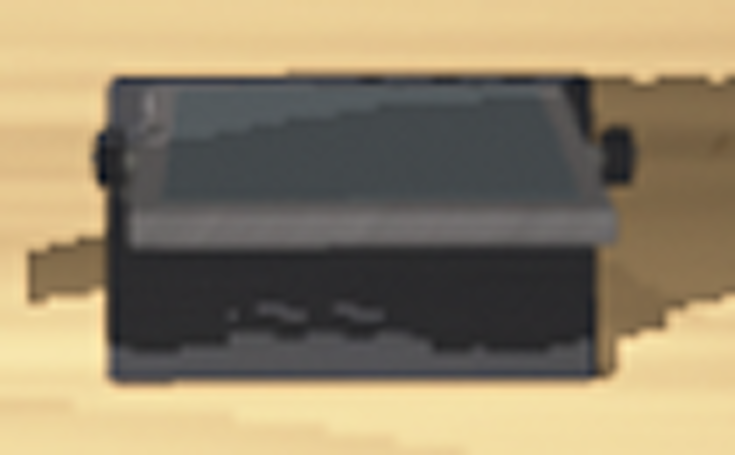

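View pics/s4m.png

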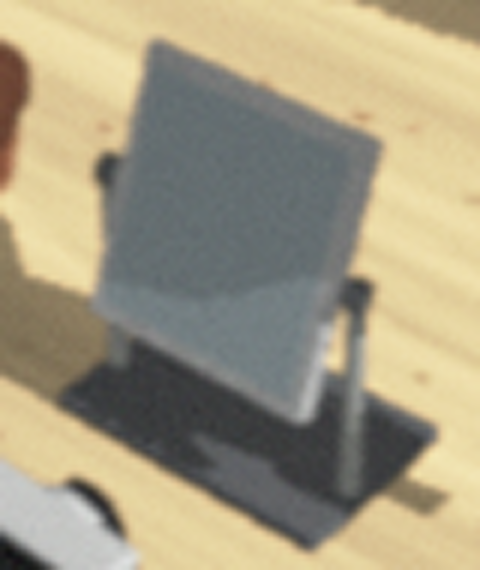

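Joint 7 is near its lower limit, so I'll turn +90° about z. The mirror pivots are at about (305,237) and (378,237), giving a pivot x of about 0.5187.

```bash
python3 -m inch '[[[0,-0.3,0.2,0,0,0.02,0],[0.1,-0.6,0.25,0,0,0.044,0],[0.2,-0.9,0.25,0,0,0.067,0],[0.3,-1,0.25,0,0,0.09,0],[0.3,-1,0.25,0,0,0.112,0],[0.3,-1,0.25,0,0,0.125,0]]]'
python3 -m inch '[[[0.1,-0.3,0,0,0,0.02,0],[0.15,-0.6,0,0,0,0.044,0],[0.2,-0.9,0,0,0,0.067,0],[0.3,-1,0,0,0,0.09,0],[0.3,-1,0,0,0,0.112,0],[0.3,-1,0,0,0,0.125,0]]]'
python3 -m inch '[[[0.01,-0.3,0,0,0,0,0],[0.02,-0.6,0,0,-0.005,0,0],[0.03,-0.9,0,0,-0.009,0,0],[0.03,-0.96,0,0,-0.009,0,0],[0.03,-0.96,0,0,-0.009,0,0],[0.03,-0.96,0,0,-0.009,0,0]]]'
python3 - <<'E'
from h import *
s=read_state(); print(s['joint_positions'].round(3),s['time'],s['ee_pos']); print(R.from_quat(s['eef_rot']).as_matrix().round(4))
import pickle
c=get_calibration('wrist'); I=camera('wrist'); cv2.imwrite('pics/wrist5.png',I[:,:,::-1]); pickle.dump(c,open('w5.pkl','wb'))
E
```

```text
time: 8.65
ee_pos: [0.4772, 0.214, 0.3192]
eef_rot: [-0.652, -0.272, 0.654, -0.272]
ft_force: [0.5, -0.3, -0.2]
width: 0.0869
time: 9.25
ee_pos: [0.5129, 0.0942, 0.3191]
eef_rot: [0.498, 0.502, -0.5, 0.5]
ft_force: [0.3, 0.3, 0.4]
width: 0.0873
time: 9.85
ee_pos: [0.5166, -0.0186, 0.3202]
eef_rot: [0.514, 0.486, -0.486, 0.514]
ft_force: [0.2, -0.2, -0.5]
width: 0.087
[ 0.552  0.051 -0.623  1.599  0.033  1.446 -0.072] 9.85 [ 0.51659111 -0.01864721  0.32021118]
[[ 5.520e-02  9.985e-01  1.200e-03]
 [ 8.000e-04  1.100e-03 -1.000e+00]
 [-9.985e-01  5.520e-02 -7.000e-04]]
```

View pics/wrist5.png

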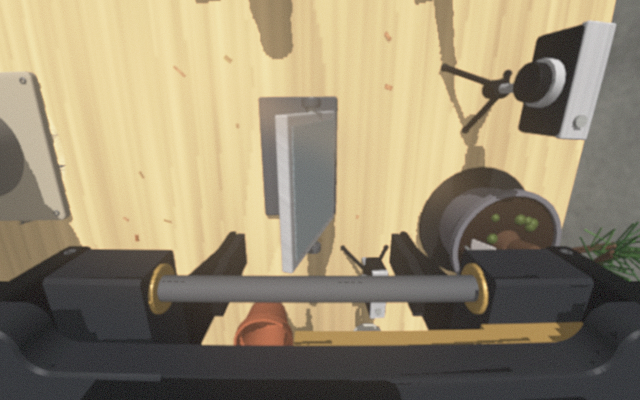

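```bash
python3 - <<'E'
from h import *
I=cv2.imread('pics/wrist5.png'); cv2.imwrite('pics/w5c.png',cv2.resize(I[10:150,490:630],None,fx=5,fy=5,interpolation=cv2.INTER_CUBIC))
cv2.imwrite('pics/w5d.png',cv2.resize(I[160:280,400:580],None,fx=4,fy=4,interpolation=cv2.INTER_CUBIC))
import pickle; w=pickle.load(open('w5.pkl','rb')); print(w['xyz'],proj(w,[[.745,.087,.172],[.738,-.133,.153],[.738,-.133,.17]]))
E
```

```text
[0.50668405 0.06472076 0.48207918] [[530.58894232  83.70128882]
 [480.11578593 263.46243381]
 [487.73845113 270.30717915]]
```

View pics/w5c.png

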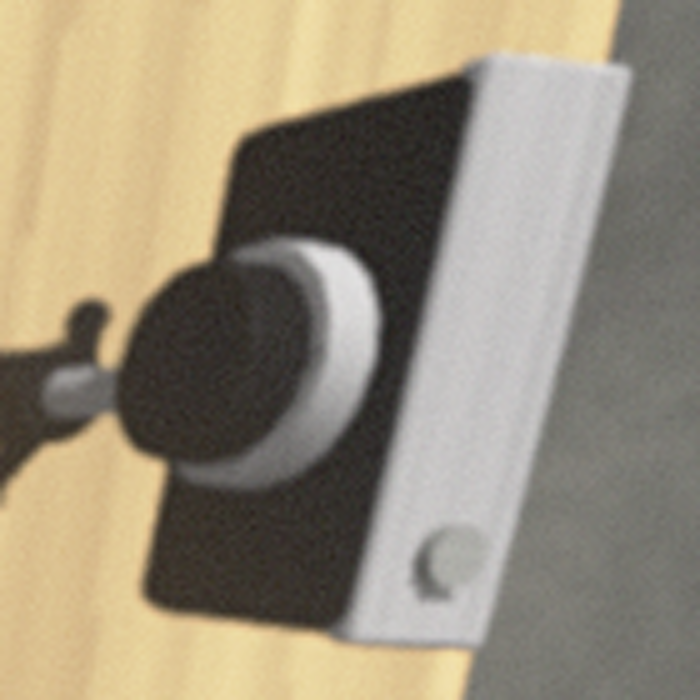

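View pics/w5d.png

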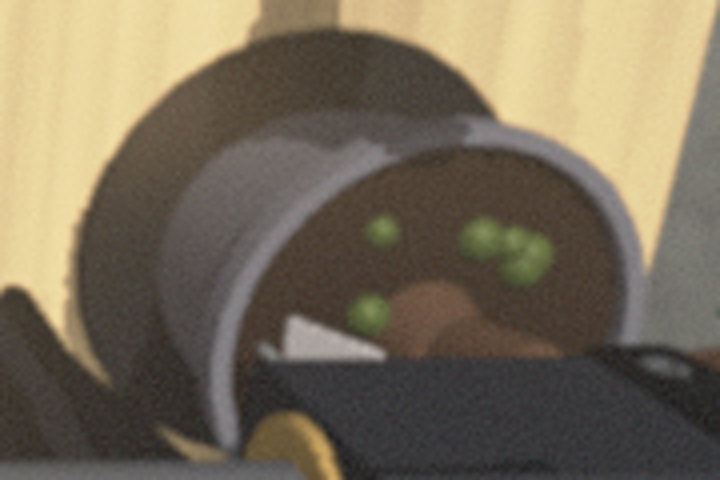

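```bash
python3 - <<'E'
from h import *
import pickle
np.set_printoptions(precision=4,suppress=True)
w1=pickle.load(open('w1.pkl','rb')); w=pickle.load(open('w5.pkl','rb')); t=get_calibration('top')
C=lambda x,y:(490+x/5-.4,10+y/5-.4); D=lambda x,y:(400+x/4-.4,160+y/4-.4);Wc=lambda x,y:(160+x/2-.25,y/2-.25);T=lambda x,y:(270+x/5-.4,110+y/5-.4)
def atx(c,u,v,x): o,d=ray(c,u,v); return o+d*(x-o[0])/d[0]
for n,q in [('bodyc',(301,362)),('bodyTL',(470,75)),('bodyTR',(350,635)),('bodyBL',(238,140)),('bodyBR',(148,600)),('ringc',(275,365))]: print(n,atx(w,*C(*q),.760))
for x in (.735,.74,.745): print('lens disc',atx(w,*C(208,365),x))
print('tri fl',tri((w,*C(470,75)),(w1,*Wc(25,42)),(t,*T(22,100))))
print('tri fr',tri((w,*C(350,635)),(w1,*Wc(282,50)),(t,*T(248,108))))
print('label bl',tri((w,*D(290,315)),(w1,*Wc(546,144)),(t,*T(530,212))))
print(proj(w,[[.7301,-.1044,.1392],[.7447,-.103,.1712]]),D(290,315),D(385,355))
E
```

```text
bodyc [0.76   0.0886 0.1796]
bodyTL [0.76   0.1359 0.2067]
bodyTR [0.76   0.0364 0.206 ]
bodyBL [0.76   0.1353 0.1503]
bodyBR [0.76   0.0382 0.1476]
ringc [0.76   0.0884 0.1727]
lens disc [0.735  0.0871 0.1856]
lens disc [0.74   0.0876 0.1791]
lens disc [0.745  0.088  0.1726]
tri fl (array([0.7629, 0.1389, 0.2045]), [np.float64(0.002356229580788913), np.float64(0.001390251607199602), np.float64(0.000982655509646935)])
tri fr (array([0.7593, 0.0344, 0.2057]), [np.float64(0.0021848529111082047), np.float64(0.0020877388993267372), np.float64(0.0009891555704616885)])
label bl (array([ 0.7304, -0.1044,  0.138 ]), [np.float64(0.0006320276504834829), np.float64(0.0014618775630224172), np.float64(0.0011016877965910434)])
[[472.201  239.1993]
 [497.8452 249.0617]] (472.1, 238.35) (495.85, 248.35)
```

The lens is at about z=0.175 and the label centre at about z=0.155. Its lower corner agrees across 3 views within 1.5 mm. The ideal tilt is therefore about 0.065. I'll straddle the top edge with the tool at that tilt.

```bash
python3 -m inch '[[[-0.01,0,-0.3,0,-0.0016,0,0],[-0.01,0,-0.6,0,-0.0016,0,0],[-0.01,0,-0.8,0,-0.0016,0,0],[-0.01,0,-0.9,0,-0.0016,0,0],[-0.01,0,-1,0,-0.0016,0,0],[-0.01,0,-1,0,-0.0016,0,0]]]' 8
python3 - <<'E'
from h import *
I=camera('scene')[:,:,::-1]; cv2.imwrite('pics/scene6.png',I); cv2.imwrite('pics/s6c.png',cv2.resize(I[90:230,250:390],None,fx=5,fy=5,interpolation=cv2.INTER_CUBIC))
P=[]
for i in range(4): s=read_state(); P.append(s['ee_pos']); camera('top') if i<1 else 0
print(s['ee_pos'],s['ft_force'],R.from_quat(s['eef_rot']).as_matrix()[:,0])
E
```

```text
time: 10.5
ee_pos: [0.5154, -0.0193, 0.2002]
eef_rot: [0.516, 0.484, -0.483, 0.516]
ft_force: [-0.5, -0.2, 1.3]
width: 0.0873
[ 0.51613759 -0.01953747  0.20179488] [-0.35353782 -0.65202414 -0.45582197] [ 6.75812467e-02  1.72529541e-04 -9.97713759e-01]
```

View pics/s6c.png

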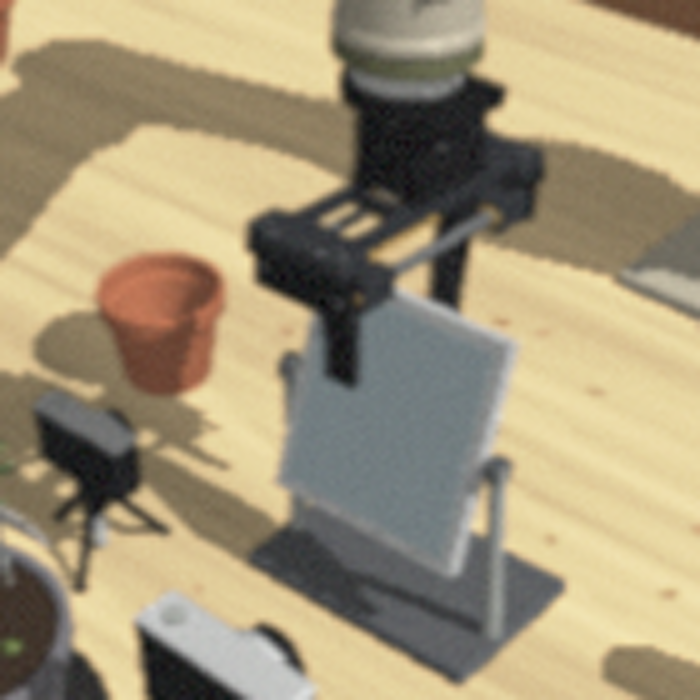

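The fingers straddle the top edge, one in front of the glass and one behind. I'm closing softly.

```bash
python3 -m inch '[[[0,0,0,0,0,0,0.3],[0,0,0,0,0,0,0.45],[0,0,0,0,0,0,0.6],[0,0,0,0,0,0,0.7],[0,0,0,0,0,0,0.8],[0,0,0,0,0,0,0.9],[0,0,0,0,0,0,1],[0,0,0,0,0,0,1],[0,0,0,0,0,0,1],[0,0,0,0,0,0,1]]]' 8
python3 -m inch '[[[0,0,0,0,0,0,1],[0,0,0,0,0,0,1],[0,0,0,0,0,0,1],[0,0,0,0,0,0,1],[0,0,0,0,0,0,1]]]' 8
python3 - <<'E'
from h import *
for n in ['scene','top']:
    I=camera(n)[:,:,::-1]; cv2.imwrite(f'pics/{n}7.png',I)
    J=I[90:230,250:390] if n=='scene' else I[200:290,270:410]
    cv2.imwrite(f'pics/{n}7c.png',cv2.resize(J,None,fx=5,fy=5,interpolation=cv2.INTER_CUBIC))
s=read_state(); print(s['ee_pos'],s['ft_force'],s['torque'],s['width'],R.from_quat(s['eef_rot']).as_matrix()[:,0])
E
```

```text
time: 11.6
ee_pos: [0.5156, -0.0199, 0.201]
eef_rot: [0.516, 0.483, -0.483, 0.516]
ft_force: [-1.5, 0.2, 0.8]
width: 0.015
time: 12.1
ee_pos: [0.5157, -0.0199, 0.201]
eef_rot: [0.516, 0.483, -0.483, 0.516]
ft_force: [-0.3, -0.3, 2.1]
width: 0.012
[ 0.51565591 -0.0199038   0.20099187] [-0.14551943  0.67413406 -0.07309812] [0.00254503 0.06158678 0.1439012 ] 0.012235340000311607 [ 6.66974042e-02  3.63929942e-05 -9.97773248e-01]
```

View pics/scene7c.png

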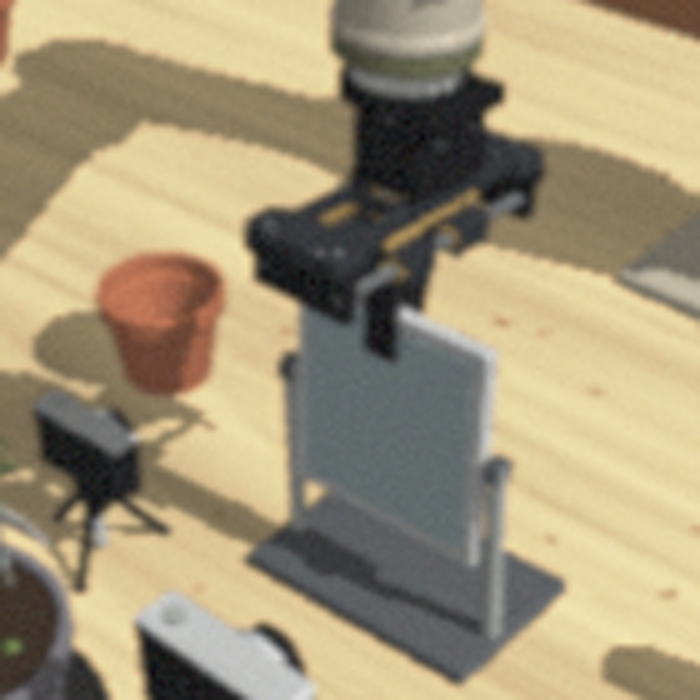

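View pics/top7c.png

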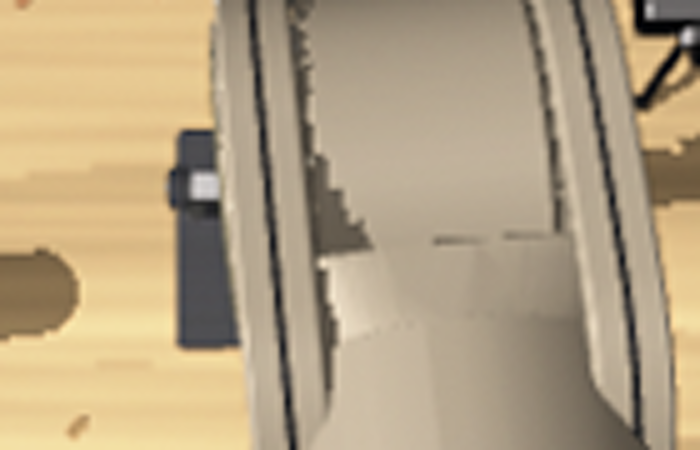

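The mirror is pinched (width 12 mm) and the net force is near zero. I'll cross-check the angle from the visible +y edge.

```bash
python3 - <<'E'
from h import *
np.set_printoptions(precision=4,suppress=True)
s=get_calibration('scene'); t=get_calibration('top')
S=lambda x,y:(250+x/5-.4,90+y/5-.4); T=lambda x,y:(270+x/5-.4,200+y/5-.4)
def aty(c,u,v,y): o,d=ray(c,u,v); return o+d*(y-o[1])/d[1]
a=aty(s,*S(496,352),.056); b=aty(s,*S(473,568),.056); print(a,b,'tilt',np.arctan2(b[0]-a[0],a[2]-b[2]),np.linalg.norm(a-b))
a2=aty(s,*S(487,352),.056)
for tt in (0,.03,.065,.1,.13):
    n=np.array([np.cos(tt),0,np.sin(tt)]); z=np.array([-np.sin(tt),0,np.cos(tt)]); p=np.array([.5187,.056,.15])
    print(tt,'scene front corners',((proj(s,[p+.08*z+.006*n,p-.08*z+.006*n])-[249.6,89.6])*5).round(0).tolist(),'top front/back',((proj(t,[p+.08*z+.006*n,p+.08*z-.006*n])-[269.6,199.6])*5).round(0).tolist())
E
```

```text
[0.5106 0.056  0.23  ] [0.5262 0.056  0.0693] tilt 0.09634393969079065 0.16148636338432987
0 scene front corners [[481.0, 363.0], [474.0, 566.0]] top front/back [[193.0, 156.0], [193.0, 184.0]]
0.03 scene front corners [[484.0, 361.0], [472.0, 568.0]] top front/back [[193.0, 161.0], [193.0, 189.0]]
0.065 scene front corners [[487.0, 359.0], [469.0, 570.0]] top front/back [[193.0, 168.0], [193.0, 196.0]]
0.1 scene front corners [[490.0, 356.0], [467.0, 571.0]] top front/back [[193.0, 174.0], [193.0, 203.0]]
0.13 scene front corners [[492.0, 355.0], [464.0, 573.0]] top front/back [[193.0, 180.0], [193.0, 208.0]]
```

```bash
python3 - <<'E'
from h import *
I=cv2.imread('pics/top7.png'); a=cv2.resize(I[222:274,300:322],None,fx=10,fy=10,interpolation=cv2.INTER_NEAREST)
J=cv2.imread('pics/scene7.png'); b=cv2.resize(J[150:210,330:355],None,fx=9,fy=9,interpolation=cv2.INTER_NEAREST)
h=max(a.shape[0],b.shape[0]); C=np.zeros((h,a.shape[1]+b.shape[1]+20,3),np.uint8); C[:a.shape[0],:a.shape[1]]=a; C[:b.shape[0],a.shape[1]+20:]=b
cv2.imwrite('pics/zoom7.png',C)
g=cv2.cvtColor(I,cv2.COLOR_BGR2GRAY); print(g[228:250,308:314])
E
```

```text
[[ 75  76  76  74  84 132]
 [ 77  78  77  76  82 117]
 [ 78  78  78  76  76 136]
 [ 76  77  77  75  76 139]
 [ 77  75  75  74  74 135]
 [ 75  72  70  69  68 124]
 [103 134 131 133 126 139]
 [148 207 205 206 198 176]
 [157 204 204 203 200 187]
 [166 208 205 201 203 186]
 [165 210 205 203 204 184]
 [133 172 167 167 169 153]
 [ 52  55  52  51  47  63]
 [ 60  64  57  40  35  42]
 [ 66  65  57  41  37  44]
 [ 74  67  64  57  57  58]
 [ 80  76  81  81  81  78]
 [ 79  79  79  80  78  76]
 [ 79  80  81  80  80  76]
 [ 79  78  79  78  78  75]
 [ 77  78  78  78  78  75]
 [ 77  78  78  77  77  76]]
```

View pics/zoom7.png

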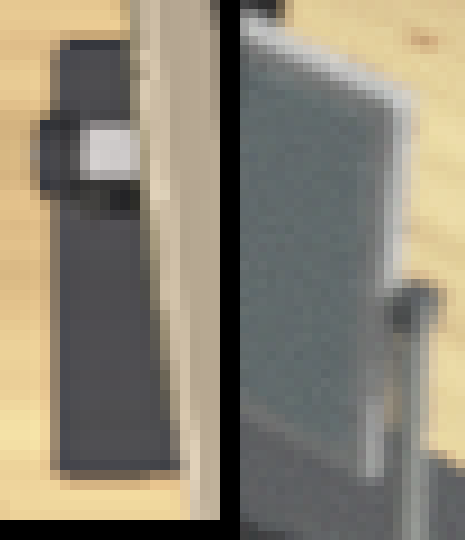

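The top view's white edge is at rows 234.0–239.3, which puts the tilt at about 0.075–0.083. The scene edge gives about 0.096 and the tool attitude gives 0.067. All are within 0.05 of the ideal of about 0.065. I'll hold a little longer, check the can once more, then hand in.

```bash
python3 -m inch '[[[0,0,0,0,0,0,1],[0,0,0,0,0,0,1],[0,0,0,0,0,0,1],[0,0,0,0,0,0,1],[0,0,0,0,0,0,1],[0,0,0,0,0,0,1],[0,0,0,0,0,0,1],[0,0,0,0,0,0,1],[0,0,0,0,0,0,1],[0,0,0,0,0,0,1]]]' 10
python3 - <<'E'
from h import *
I=camera('scene')[:,:,::-1]; cv2.imwrite('pics/scene8.png',I)
print(np.abs(I.astype(int)-cv2.imread('pics/scene7.png'))[150:210,330:355].mean())
s=read_state(); print(s['time'],s['ee_pos'],s['ft_force'],s['width'])
E
```

```text
time: 13.2
ee_pos: [0.5156, -0.0199, 0.201]
eef_rot: [0.516, 0.483, -0.483, 0.516]
ft_force: [0.4, -0.1, 0.1]
width: 0.0119
1.7886666666666666
13.25 [ 0.51562166 -0.01990968  0.20095568] [-0.42311307  0.28301531  0.33459426] 0.011840184076438843
```

View pics/scene8.png

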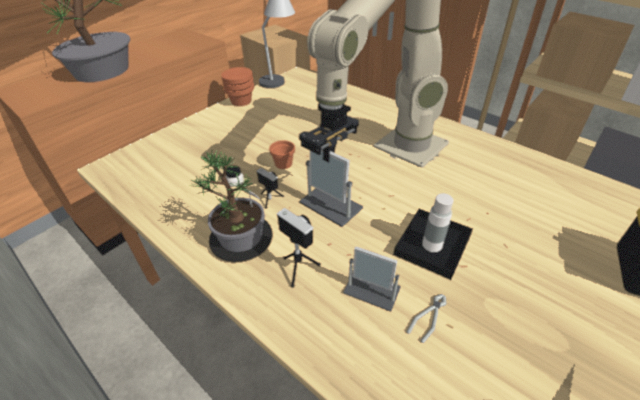

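The can stands in the tray at (438,225), the mirror is held still and nothing else has moved. I'm handing in.

```bash
python3 -c "
from bench import *
print(close_job())"
```

```text
the job is handed in; nothing more can be done
None
```

I handed the job in at about 13.3 s of the 54 s allowed. The spray can stands upright in the middle of the tray, let go, and the fingers are still holding the mirror at its new tilt. No verdict is reported, so this rests on my own last checks.

- **Can:** it was set down at about (0.442, 0.336). The last picture shows it upright, well away from the tray's walls.
- **Mirror grip:** the fingers pinch the top edge with about 10 N set, the opening reads 12 mm (the panel's thickness), and nothing moved over the last second.
- **Mirror tilt:** I measured the lens at about 0.175 m high and the label at about 0.155 m, which puts the ideal tilt near 0.065 rad. The estimates of the actual tilt disagree slightly: the hand's own angle gives 0.067, the top view 0.073 to 0.083, and the scene view about 0.096. All are within the 0.05 rad allowed.
- **Uncertainty:** the ideal tilt itself is only good to about 0.02 rad, and I could not see the label's reflection directly to confirm it.
- **Everything else:** the clay pot, jar and cutters look unmoved in the pictures, and nothing was seen touching the tree, its label or the camera.

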